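Fold out the gate-leg shelf and load it

ROBOT

A 6-joint arm with a two-finger parallel gripper is mounted at the origin on a cart in front of the work surface, level with it; the furniture and walls round the work are solid. World frame = base frame: x ahead of the robot, y to its left, z up, the work surface at z = 0. Lengths are in m, angles in degrees, forces in N, time in s.
With the tool pointing down it reaches from about 0.2 to 0.875 m from the base axis. Payload 3.4 kg.
Tool frame: the origin (TCP) lies between the finger pads; the fingertips stand ctrl.tip_reach ahead of it and the grasp point (between the pads) lies 6 mm ahead of it (ctrl.tip_reach is the distance from the TCP to the fingertips, in m); z points along the fingers, y is the line along which they close (so a half turn about z gives the same grasp; the last joint's range is limited). The gripper opens to 94 mm and grips with 3 to 60 N. Pads are 16 mm wide; open, the fingers measure 119 mm over their backs; the gripper's body (75 mm by 177 mm) begins 78 mm behind the grasp point.
Start: joints at [-72.25, 15.808, 86.224, -0, 77.962, -6.933], TCP at [0.24, -0.522, 0.23] pointing down, gripper open.
Joint ranges: [-165.64, 165.64], [-43.16, 119.46], [12.63, 154.43], [-67.54, 247.53], [6.08, 155.33], [-154.97, 154.97]. Speed limits (degrees/s): [147.25, 147.25, 180, 180, 180, 180].

INTERFACE

Orientations are given as a 3x3 rotation matrix whose columns are the frame's x, y, z axes.
In Python, from station import ctrl gives the robot as it stands. The module is installed in compiled form; this text tells all that it offers.
- The arm moves only by the shell command python3 -m jog 'ROWS' [OPENING] [FORCE]. ROWS is JSON, a list of rows, each an object of numbers: "dx", "dy", "dz": the shift along the tool's x, y, z in units of 150 mm (1.0 is 150 mm); "rx", "ry", "rz": the turn, a rotation vector about the tool's x, y, z in units of 90 degrees (1.0 is 90 degrees). In form: [{"dx": .., "dy": .., "dz": .., "rx": .., "ry": .., "rz": ..}, ...]. A call has 1 to 10 rows; each row is the pose to reach, as a shift and turn from the pose commanded when the call began, along the tool's axes at that moment; what a row does not reach only later rows make up. A row lasts 1/10 s, in which the tool goes at most 50 mm and 8.59 degrees, less where a joint would pass 70% of its speed; a pose out of reach is approached as far as the arm can. A call with a number of a shift or a turn outside -1 to 1 is refused whole. A call with a gripper value outside its range is refused whole. OPENING is the finger opening in mm, from 0 to 94, set as the call begins (- or left out, the last holds). The fingers move at their own pace and stop on an object; FORCE is the grip in N (left out, the last holds). Time passes only in rows, so rows that repeat a pose let the fingers close. It gives the time, the measured TCP pose, the force, the opening and the grip force at its end, in the units of the state.
- ctrl.get_state(): the state, without advancing time (a new reading comes with each control period).
- ctrl.camera(name): name is "side" or "top"; returns the picture (384x512x3 uint8, red, green, blue); there is no depth.
- ctrl.calibration(name): a dict with "fovy" (degrees; the focal length in pixels is half the picture's height over the tangent of half this angle, whatever the lens; pixels are square), "cx", "cy" (the principal point, pixels), "R" (3x3) and "t" (3): a world point X has camera coordinates R X + t. Camera axes: x right, y down, z forward; pixel columns grow to the right and rows downward; lengths in m; the calibration is good to about 2 mm. A picture is of the moment at which its call begins. calibration takes no time and is no camera call.
- ctrl.close_job(): hands the job in; it is judged then, once.
The state is a dict: "t": time; "joint_pos": joint angles; "dq": joint speeds; "joint_torque": joint torques, N m; "eef_pos": TCP position; "tcp_rot": TCP orientation; "contact_force": force on the tool from outside, world axes, zero at the start; "moment": the same for the moment, N m; "grip_width": finger opening in m; "grasp_force": force on a finger pad.
Only numpy, scipy, OpenCV 4.12 (cv2) and the standard library are available. Lean on these libraries where they do the work, as an engineer would, in place of code of your own. Each camera call takes 0.05 s, during which the arm holds its last target. There are 200 camera calls.

TASK

Set up the little fold-out shelf: swing its support leg out as far as it goes, against its stop, and only then fold the upright leaf down so that it rests level on the leg. Then put the open jar of inserts (keep it upright all the time) and the torque driver, lying flat with its handle on the leaf, on the shelf. Leave the dropper bottle, pliers and red-capped driver where they are.

Things in the scene. Friction and masses are not known exactly. Their poses are not given: they have to be found in the camera images.
- stand: fixed frame of the fold-out shelf, grey painted steel, screwed down; origin on the worktop under the middle of its upright panel's front face. Its -x axis is its front (roughly towards the robot), +y is to the left for someone standing in front and looking at it, z up. Upright panel: x 0 to 12 mm, y -75 to +75 mm, up to z 100 mm; behind it two gussets and a base plate 6 mm thick, x 0 to 100 mm, y -75 to +75 mm.
- leg (a joint): swing of the support leg about its upright hinge at stand x -15 mm, y 0. 0: folded flat in front of the panel, the leg pointing to stand -y; grows as the leg swings out to the front; its stop is at 1.571, where the leg points to stand -x. Starts between 0 and 0.2. Light friction (0.06 N m): it stays where it is left and takes about 1 N at its end.
- leg_end (a point): middle of the broad end plate of the leg, 145 mm from the leg's hinge line and 50 mm above the worktop. The leg is an aluminium gate 12 to 14 mm thick, from 12 to 90 mm above the worktop, reaching 165 mm from its hinge line; the solid end plate covers 125 to 165 mm from the hinge and carries a black rubber rest pad whose top is 105 mm above the worktop. Folded, the leg's end sticks out 90 mm past the panel's -y edge, so that it can be pushed from behind there.
- leaf (a joint): swing of the shelf leaf about its level hinge line (along stand y, at stand x -6 mm, z 105 mm). 0: standing straight up; negative: leaning back (limit -0.12); 1.571: folded down to the front, level. Starts between -0.1 and 0.05. The hinge is damped: the leaf stays where it is left near upright; beyond about 0.6 it sinks by itself at under 1 rad/s until it rests on the leg's rubber pad at 1.571, or, with the leg not out, sags to 2.0.
- leaf_edge (a point): middle of the free edge of the leaf (top edge while it stands up), at half its thickness, 150 mm from the hinge line. The leaf is a grey board 150 mm wide (stand y), 148 mm deep, 10 mm thick with a black rubber inlay on its upper face (the face at the back while it stands up).
- leaf_mid (a point): middle of the leaf's upper face (level: 115 mm above the worktop, 82 mm in front of the panel's front face). Its axes turn with the leaf: when the leaf is level, x points up out of the face, y along the stand's y, z towards the free edge.
- jar: small open clear jar with brass inserts in it, 44 mm across and 29 mm high, about 60 g; origin at the centre of its underside, z up. On the worktop at the start. The pale mat on the left of the bench is 1.6 mm thick; things on it stand that much higher.
- torque_driver: torque driver with a dark grey handle and a pale band, 168 mm long, lying on the worktop at the start; origin at mid length on its underside, y axis along it. Handle 26 mm wide and 26 mm high (with flats, does not roll), from y -16 to +84 mm; the thin shaft from y -16 to -84 mm. About 95 g.
- driver_handle (a point): middle of the torque driver's handle (driver y +34 mm, 13 mm above its underside); the place to grip it, near its balance point.
- bottle: bystander: blue dropper bottle with a needle, 39 mm across, 112 mm high, upright; origin at the centre of its underside.
- pliers: bystander: red-handled pliers, 150 mm long, lying flat; origin at its middle.
- red_driver: bystander: small red-capped screwdriver, 140 mm long, lying flat; origin at its middle.
Things that resemble listed ones, but are neither listed nor needed, are in the scene too. What is shaped like the torque_driver but purple or yellow is not meant.

How it is judged:
By the outcome, as a careful person would: the job done as asked, in the order asked, and still so for the second after the job is handed in, with the robot touching nothing.
It also fails if it takes over 72 s, if anything falls off the work surface, if the arm or the gripper's body presses on something with over 40 N, if the wrist force passes 120 N, or if a joint passes its speed limit or range.

## Working session

There is one attempt and no reset: what is moved stays moved. The work goes in short steps, Python scripts to look and compute and a shell command to move; the robot and the scene stay as the last step left them, time stands still between calls to the robot, and variables do not carry over. Pictures are saved under pics/ and viewed, at most 13 in all, crops included, and the job is handed in when it is done.

```bash
mkdir -p pics; ls; cat > h.py <<'E'
import numpy as np, cv2
from station import ctrl
def snap(cam,name,crop=None,size=None):
    im=ctrl.camera(cam)[:,:,::-1].copy()
    cv2.imwrite(f'pics/{name}_raw.png',im)
    return im
def ray(cam,u,v):
    c=ctrl.calibration(cam);f=192/np.tan(np.radians(c['fovy'])/2)
    R=np.array(c['R']);t=np.array(c['t'])
    return -R.T@t, R.T@np.array([(u-c['cx'])/f,(v-c['cy'])/f,1])
def onz(cam,u,v,z):
    o,d=ray(cam,u,v);return o+d*(z-o[2])/d[2]
def proj(cam,X):
    c=ctrl.calibration(cam);f=192/np.tan(np.radians(c['fovy'])/2)
    p=np.array(c['R'])@np.array(X)+c['t'];return f*p[0]/p[2]+c['cx'],f*p[1]/p[2]+c['cy']
E
python3 - <<'E'
from h import *
a=snap('top','top0');b=snap('side','side0')
cv2.imwrite('pics/t0.png',cv2.resize(a,(800,600),interpolation=cv2.INTER_CUBIC))
cv2.imwrite('pics/s0.png',cv2.resize(b,(800,600),interpolation=cv2.INTER_CUBIC))
for n in('top','side'):
    c=ctrl.calibration(n);print(n,c['fovy'],c['cx'],c['cy'],ray(n,256,192))
s=ctrl.get_state();print(s['t'],s['tcp_rot'],s['eef_pos'],ctrl.tip_reach,s['grip_width'])
E
```

```text
pics
top 44.08519342442272 262.8546781934669 182.17812490787523 (array([0.2621161 , 0.05302136, 1.54914838]), array([ 0.18667739,  0.018422  , -0.98257322]))
side 42.83663540589529 248.33508764187843 197.6238867927278 (array([ 0.56864322, -1.05677565,  1.13704296]), array([-0.01004741,  0.75915393, -0.65112334]))
0.1 [[ 9.08625442e-01  4.17611767e-01 -4.68065815e-04]
 [ 4.17611972e-01 -9.08624161e-01  1.54093531e-03]
 [ 2.18216809e-04 -1.59560291e-03 -9.99998703e-01]] [ 0.23997625 -0.52202303  0.22971118] 0.025 0.09430843517991233
```

View pics/t0.png

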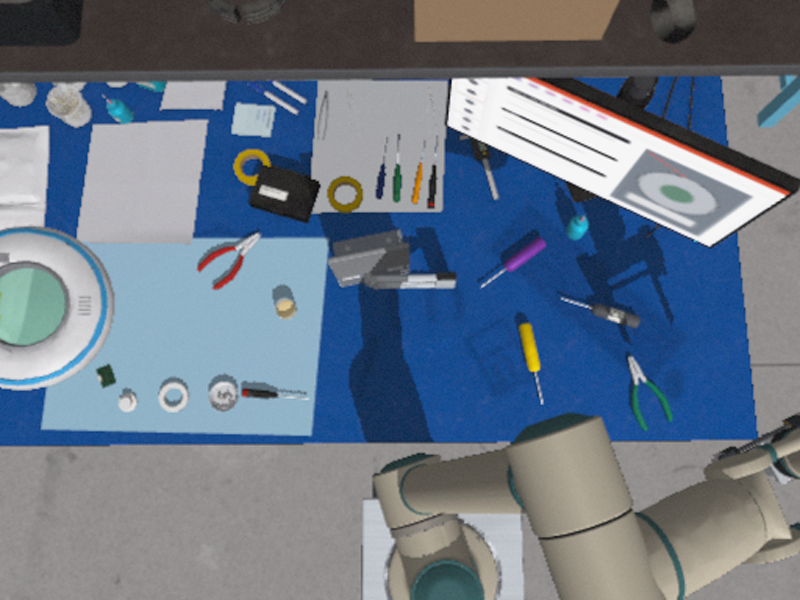

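View pics/s0.png

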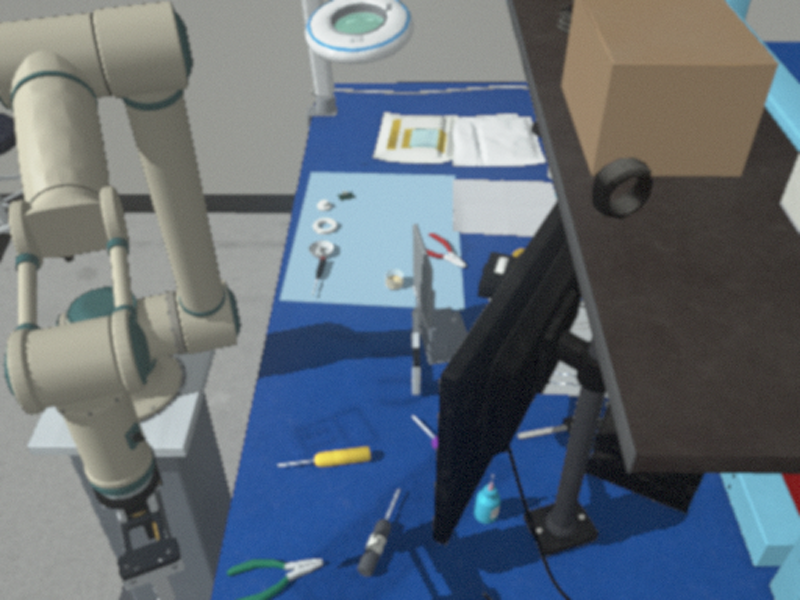

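Top view (800-wide): stand at (370,262), leg end at (452,281). Jar candidates are the brass one at (285,307), the white/metal dish at (222,395) and the ring at (172,396). Torque driver candidates are grey with a pale band at (605,312), purple at (515,262) and yellow at (532,360). By the description I take the jar at (285,307) and the driver at (605,312), and check both in one close crop.

```bash
python3 - <<'E'
from h import *
a=cv2.imread('pics/top0_raw.png');b=cv2.imread('pics/side0_raw.png')
def c(im,x,y,w,h,W,H):return cv2.resize(im[y:y+h,x:x+w],(W,H),interpolation=cv2.INTER_CUBIC)
# tiles
o=np.zeros((600,800,3),np.uint8)
o[:300,:400]=c(a,200,130,100,75,400,300)      # stand top x4
o[:300,400:800]=c(a,350,180,66,50,400,300)     # driver top x6
o[300:,:400]=c(a,130,180,100,75,400,300)      # jars top x4
o[300:,400:800]=c(b,230,130,100,75*1+50,400,500)[100:400]     # stand side x4, y from 155
cv2.imwrite('pics/c1.png',o)
E
```

```text
(no output)
```

View pics/c1.png

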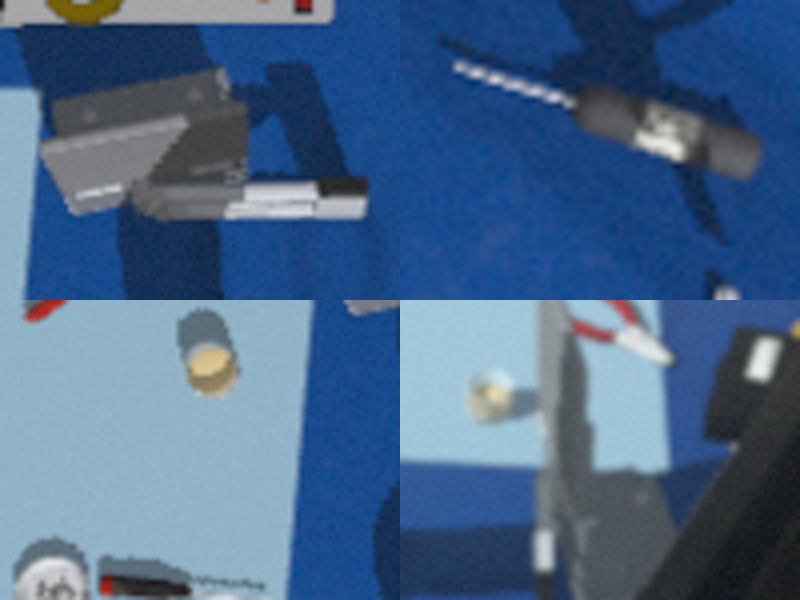

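```bash
cat >> h.py <<'E'
def stand(p):
    X,Y,th,ph,lg=p;R=np.array([[np.cos(th),-np.sin(th),0],[np.sin(th),np.cos(th),0],[0,0,1]])
    W=lambda v:R@np.array(v)/1000+[X,Y,0]
    leaf=lambda r,y,h:W([-6-r*np.sin(ph)+h*np.cos(ph),y,105+r*np.cos(ph)+h*np.sin(ph)])
    # leg: d along leg, n to the back side when folded
    leg=lambda d,n,z:W([-15-d*np.sin(lg)+n*np.cos(lg),-d*np.cos(lg)-n*np.sin(lg),z])
    return W,leaf,leg
E
python3 - <<'E'
from h import *
from scipy.optimize import least_squares
t=lambda u,v:np.array([200+u/4-.4,130+v/4-.4])
def res(p):
    W,leaf,leg=stand(p)
    L=[(leaf(150,75,10),t(40,142)),(leaf(150,-75,10),t(248,102)),(leaf(2,75,0),t(75,215)),
       (W([100,75,6]),t(52,100)),(W([100,-75,6]),t(226,69)),(leg(165,7,105),t(368,179)),(leg(125,-7,105),t(318,194)),(leg(165,-7,105),t(368,194))]
    return np.concatenate([np.array(proj('top',a))-b for a,b in L])
r=least_squares(res,[.62,.05,.19,0,.1],loss='soft_l1');print(r.x.round(4),res(r.x).reshape(-1,2).round(1).tolist())
W,leaf,leg=stand(r.x)
for n,q in dict(leafY=leaf(150,75,5),leafR=leaf(150,-75,5),legtop=leg(165,0,105),legbot=leg(165,0,12),base=W([100,-75,6])).items(): print(n,q.round(3),(np.array(proj('side',q))*800/512).round(0))
print('legend',leg(145,0,50),'target',stand(list(r.x[:4])+[1.571])[2](145,0,50))
print('levelmid',stand(list(r.x[:3])+[1.571,1.571])[1](76,0,10))
# jar: rim centre crop tile (212,360-300) z .03 ; base 
J=lambda u,v:(130+u/4-.4,180+(v-300)/4-.4)
print('jar',onz('top',*J(211,362),.03),onz('top',*J(214,378),.0016), 'side',onz('side',230+(492-400)/4,155+(395-300)/4,.017))
D=lambda u,v:(350+(u-400)/6.06,180+v/6)
h=onz('top',*D(668,132),.020);e=onz('top',*D(758,158),.018);s=onz('top',*D(456,66),.013)
print('drv',h,e,s,np.linalg.norm(e-s),np.degrees(np.arctan2(*(e-s)[[1,0]])))
print('drvside',onz('side',376*.64,547*.64,.02), onz('side',366*.64,570*.64,.013),onz('side',398*.64,490*.64,.013))
print('bottle',onz('side',487*.64,518*.64,0),onz('top',577*.64,228*.64,.08),'purple',onz('top',515*.64,262*.64,.013))
print('monitor low corner ',onz('side',440*.64,540*.64,.2),onz('top',710*.64,245*.64,.2))
E
```

```text
[0.5978 0.1346 0.1928 0.0125 0.1743] [[-0.5, 0.3], [-0.2, -0.1], [-3.2, -4.0], [0.0, 1.0], [0.2, 0.1], [0.5, -0.5], [0.4, 0.5], [0.7, 0.1]]
leafY [0.581 0.208 0.255] [414. 223.]
leafR [0.609 0.06  0.255] [430. 269.]
legtop [ 0.586 -0.033  0.105] [416. 362.]
legbot [ 0.586 -0.033  0.012] [416. 395.]
base [0.71  0.08  0.006] [475. 357.]
legend [ 0.58573766 -0.01328134  0.05      ] target [0.44073307 0.10393894 0.05      ]
levelmid [0.51729144 0.11885535 0.11498452]
jar [0.54285868 0.32159335 0.03      ] [0.5346073  0.32377329 0.0016    ] side [0.53959518 0.32282493 0.017     ]
drv [ 0.51492941 -0.36900299  0.02      ] [ 0.50048181 -0.41693511  0.018     ] [ 0.55391388 -0.25830891  0.013     ] 0.16745823034014992 -108.6157199874166
drvside [ 0.51958897 -0.37494421  0.02      ] [ 0.50469962 -0.41221233  0.013     ] [ 0.55390675 -0.25820357  0.013     ]
bottle [ 0.70717581 -0.30396015  0.        ] [ 0.68831955 -0.28446872  0.08      ] purple [ 0.63392124 -0.16375404  0.013     ]
monitor low corner  [ 0.61547022 -0.47255064  0.2       ] [ 0.61771575 -0.50448846  0.2       ]
```

```bash
cat >> h.py <<'E'
P=[.5978,.1346,.1928]
def toS(X):
    c,s=np.cos(P[2]),np.sin(P[2]);d=np.array(X)-[P[0],P[1],0];return (np.array([c*d[0]+s*d[1],-s*d[0]+c*d[1],d[2]])*1000).round(1)
def tri(a,b):
    o1,d1=ray('top',*a);o2,d2=ray('side',*b)
    A=np.stack([d1,-d2],1);k=np.linalg.lstsq(A,o2-o1,rcond=None)[0]
    p,q=o1+k[0]*d1,o2+k[1]*d2;return (p+q)/2,np.linalg.norm(p-q)
E
python3 - <<'E'
from h import *
k=.64
for n,a,b in [('BR',(710,245),(437,541)),('TR',(797,185),(445,375)),('TL?',(452,78),(563,205))]:
    X,e=tri(np.array(a)*k,np.array(b)*k);print(n,X.round(3),round(e,3),toS(X))
for z in(.1,.15,.2,.3):print(z,toS(onz('top',448*k,130*k,z)),onz('top',448*k,130*k,z))
s=ctrl.get_state();print('tcp',toS(s['eef_pos']))
print('jar',toS([.539,.3225,0]),'drv handle',toS([.5365-.318*.0,-.3,0]))
a=np.array([.5025,-.4146]);b=np.array([.5539,-.2583]);u=(a-b)/np.linalg.norm(a-b);m=(a+b)/2
print(m,u,'handle',m+.034*u,toS([*(m+.034*u),0]),'yaw',np.degrees(np.arctan2(u[1],u[0])))
E
```

```text
BR [ 0.61  -0.492  0.229] 0.0 [-108.2 -617.7  229.3]
TR [ 0.61  -0.492  0.549] 0.004 [-107.5 -617.   548.5]
TL? [ 0.825 -0.013  0.45 ] 0.016 [ 194.8 -188.2  449.9]
0.1 [ 264.7 -211.5  100. ] [ 0.89810916 -0.02231185  0.1       ]
0.15 [ 243.6 -204.8  150. ] [ 0.87616548 -0.01971263  0.15      ]
0.2 [ 222.6 -198.   200. ] [ 0.8542218  -0.01711341  0.2       ]
0.3 [ 180.5 -184.5  300. ] [ 0.81033443 -0.01191496  0.3       ]
tcp [-477.  -575.9  229.7]
jar [-21.7 195.7   0. ] drv handle [-143.4 -414.8    0. ]
[ 0.5282  -0.33645] [-0.31239621 -0.9499519 ] handle [ 0.51757853 -0.36874836] [-175.2 -478.7    0. ] yaw -108.20369669217963
```

Stand fit is good: (0.598, 0.135), yaw 11°, leg at 0.17 rad. The monitor plane is clear of my path. First I turn the tool to the stand axes and set out.

```bash
cat > st.py <<'E'
from h import *
s=ctrl.get_state();R=np.array(s['tcp_rot']);c=[np.cos(P[2]),np.sin(P[2]),0]
print('t',round(s['t'],2),'S',toS(s['eef_pos']),'yerr',np.degrees(np.arctan2(R[1,1],R[0,1])).round(2)-11.05,'F',np.round(s['contact_force'],1),'w',round(s['grip_width']*1000,1),'g',round(s['grasp_force'],1),'tilt',R[:2,2].round(3),'q',np.round(s['joint_pos'],0))
E
python3 -m jog '[{"dx":0.3,"dy":-0.15,"rz":-0.09},{"dx":0.6,"dy":-0.3,"rz":-0.18},{"dx":0.9,"dy":-0.45,"rz":-0.27},{"dx":1,"dy":-0.54,"rz":-0.36},{"dx":1,"dy":-0.54,"rz":-0.45},{"dx":1,"dy":-0.54,"rz":-0.54},{"dx":1,"dy":-0.54,"rz":-0.63},{"dx":1,"dy":-0.54,"rz":-0.72},{"dx":1,"dy":-0.54,"rz":-0.81},{"dx":1,"dy":-0.54,"rz":-0.849}]' 0 20; python3 st.py
```

```text
t 0.1 S [-477.  -575.9  229.7] yerr -76.36999999999999 F [0.3 0.5 0.6] w 94.3 g 0.0 tilt [-0.     0.002] q [-72.  16.  86.   0.  78.  -7.]invalid input
```

```bash

python3 -m jog '[{"dx":0.3,"dy":-0.15,"dz":0,"rx":0,"ry":0,"rz":-0.09},{"dx":0.6,"dy":-0.3,"dz":0,"rx":0,"ry":0,"rz":-0.18},{"dx":0.9,"dy":-0.45,"dz":0,"rx":0,"ry":0,"rz":-0.27},{"dx":1,"dy":-0.54,"dz":0,"rx":0,"ry":0,"rz":-0.36},{"dx":1,"dy":-0.54,"dz":0,"rx":0,"ry":0,"rz":-0.45},{"dx":1,"dy":-0.54,"dz":0,"rx":0,"ry":0,"rz":-0.54},{"dx":1,"dy":-0.54,"dz":0,"rx":0,"ry":0,"rz":-0.63},{"dx":1,"dy":-0.54,"dz":0,"rx":0,"ry":0,"rz":-0.72},{"dx":1,"dy":-0.54,"dz":0,"rx":0,"ry":0,"rz":-0.81},{"dx":1,"dy":-0.54,"dz":0,"rx":0,"ry":0,"rz":-0.85}]' 0 20; python3 st.py
```

```text
t: 1.1
eef_pos: [0.3424, -0.3859, 0.2301]
tcp_rot: [[-0.198, 0.98, -0.001], [0.98, 0.198, 0.001], [0.001, -0.0, -1.0]]
contact_force: [-0.2, -0.4, 0.2]
grip_width: 0.0175
grasp_force: 0.0
t 1.1 S [-350.4 -462.   230.1] yerr 0.35999999999999943 F [-0.2 -0.4  0.2] w 17.5 g 0.0 tilt [-0.001  0.001] q [-56.  11.  93.  -0.  76. -68.]
```

```bash

python3 -m jog '[{"dx":0.3,"dy":0.33,"dz":0,"rx":0,"ry":0,"rz":0},{"dx":0.6,"dy":0.66,"dz":0,"rx":0,"ry":0,"rz":0},{"dx":0.9,"dy":1,"dz":0,"rx":0,"ry":0,"rz":0},{"dx":0.9,"dy":1,"dz":0,"rx":0,"ry":0,"rz":0}]' 0 20 >/dev/null
python3 -m jog '[{"dx":0.3,"dy":0.33,"dz":0,"rx":0,"ry":0,"rz":0},{"dx":0.6,"dy":0.66,"dz":0,"rx":0,"ry":0,"rz":0},{"dx":0.9,"dy":1,"dz":0,"rx":0,"ry":0,"rz":0},{"dx":0.9,"dy":1,"dz":0,"rx":0,"ry":0,"rz":0}]' 0 20 >/dev/null
python3 -m jog '[{"dx":0.28,"dy":0.3,"dz":0,"rx":0,"ry":0,"rz":0},{"dx":0.28,"dy":0.3,"dz":0,"rx":0,"ry":0,"rz":0},{"dx":0.28,"dy":0.3,"dz":0,"rx":0,"ry":0,"rz":0},{"dx":0.28,"dy":0.3,"dz":0,"rx":0,"ry":0,"rz":0}]' 0 20 >/dev/null;  python3 st.py
python3 - <<'E'
from h import *
a=snap('top','t2');b=snap('side','s2')
o=np.zeros((600,800,3),np.uint8)
o[:,:400]=cv2.resize(a[120:240,200:280+0],(400,600),interpolation=cv2.INTER_CUBIC)
o[:,400:]=cv2.resize(b[150:270,230:310],(400,600),interpolation=cv2.INTER_CUBIC)
cv2.imwrite('pics/c2.png',o)
E
```

```text
t 2.3 S [  -9.7 -152.5  230. ] yerr 0.1399999999999988 F [-0.8  0.2 -0.4] w 0.8 g 0.0 tilt [-0.002 -0.001] q [ -8.  20.  81.  -0.  80. -19.]
```

View pics/c2.png

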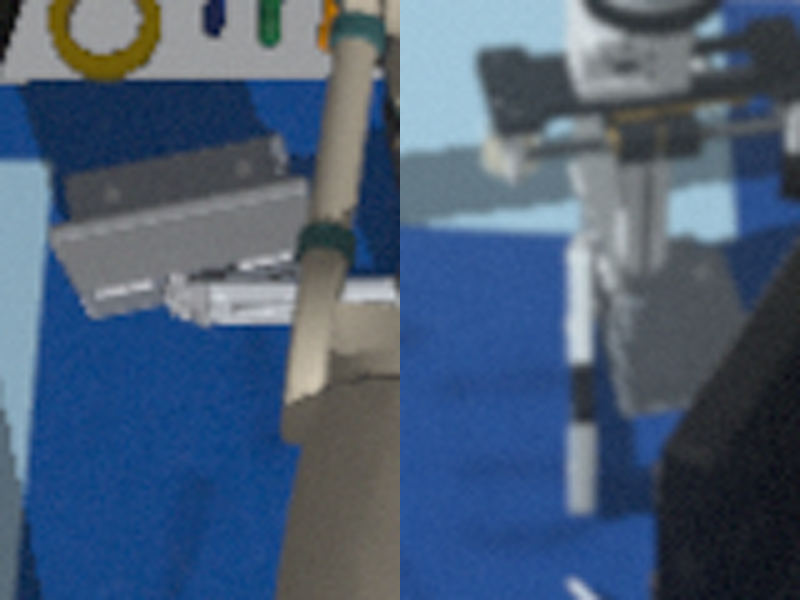

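Side view: closed fingers at tile (640,270), behind the leg end (582,400–510). I descend and push the leg along its arc.

```bash

python3 -m jog '[{"dx":0,"dy":0,"dz":0.3,"rx":0,"ry":0,"rz":0},{"dx":0,"dy":0,"dz":0.6,"rx":0,"ry":0,"rz":0},{"dx":0,"dy":0,"dz":0.9,"rx":0,"ry":0,"rz":0},{"dx":0,"dy":0,"dz":0.97,"rx":0,"ry":0,"rz":0},{"dx":0,"dy":0,"dz":0.97,"rx":0,"ry":0,"rz":0}]' 0 20 >/dev/null; python3 st.py
python3 -m jog '[{"dx":0.02,"dy":-0.1,"dz":0,"rx":0,"ry":0,"rz":0},{"dx":0.05,"dy":-0.19,"dz":0,"rx":0,"ry":0,"rz":0},{"dx":0.09,"dy":-0.32,"dz":0,"rx":0,"ry":0,"rz":0},{"dx":0.14,"dy":-0.47,"dz":0,"rx":0,"ry":0,"rz":0},{"dx":0.22,"dy":-0.6,"dz":0,"rx":0,"ry":0,"rz":0},{"dx":0.31,"dy":-0.71,"dz":0,"rx":0,"ry":0,"rz":0},{"dx":0.42,"dy":-0.81,"dz":0,"rx":0,"ry":0,"rz":0},{"dx":0.54,"dy":-0.89,"dz":0,"rx":0,"ry":0,"rz":0},{"dx":0.64,"dy":-0.93,"dz":0,"rx":0,"ry":0,"rz":0},{"dx":0.72,"dy":-0.96,"dz":0,"rx":0,"ry":0,"rz":0}]' >/dev/null; python3 st.py
python3 -m jog '[{"dx":0.05,"dy":-0.02,"dz":0,"rx":0,"ry":0,"rz":0},{"dx":0.1,"dy":-0.03,"dz":0,"rx":0,"ry":0,"rz":0},{"dx":0.14,"dy":-0.03,"dz":0,"rx":0,"ry":0,"rz":0},{"dx":0.14,"dy":-0.03,"dz":0,"rx":0,"ry":0,"rz":0}]' >/dev/null; python3 st.py
```

```text
t 2.9 S [ -10.4 -152.7   83.9] yerr 0.02999999999999936 F [-0.8 -0.7 -0.1] w 0.7 g 0.0 tilt [-0.004  0.   ] q [ -8.  26.  93.  -0.  62. -19.]
t 3.9 S [-152.4  -43.5   86.2] yerr 0.1399999999999988 F [0.8 0.4 0.3] w 0.6 g 0.3 tilt [ 0.003 -0.   ] q [ -1.  14. 112.  -0.  54. -12.]
t 4.3 S [-157.6  -22.6   84.7] yerr 0.17999999999999972 F [ 0.8  0.2 -0.3] w 0.8 g 0.0 tilt [-0.001  0.   ] q [  2.  14. 113.   0.  54. -10.]
```

Now I creep on to the stop while watching the force.

```bash

python3 -m jog '[{"dx":0.02,"dy":0,"dz":0,"rx":0,"ry":0,"rz":0},{"dx":0.03,"dy":0,"dz":0,"rx":0,"ry":0,"rz":0},{"dx":0.03,"dy":0,"dz":0,"rx":0,"ry":0,"rz":0}]' >/dev/null; python3 st.py
python3 -m jog '[{"dx":0.02,"dy":0,"dz":0,"rx":0,"ry":0,"rz":0},{"dx":0.03,"dy":0,"dz":0,"rx":0,"ry":0,"rz":0},{"dx":0.03,"dy":0,"dz":0,"rx":0,"ry":0,"rz":0}]' >/dev/null; python3 st.py
python3 - <<'E'
from h import *
a=snap('top','t3');b=snap('side','s3')
o=np.zeros((600,800,3),np.uint8)
o[:,:400]=cv2.resize(a[130:250,200:280],(400,600),interpolation=cv2.INTER_CUBIC)
o[:,400:]=cv2.resize(b[150:270,210:290],(400,600),interpolation=cv2.INTER_CUBIC)
cv2.imwrite('pics/c3.png',o)
W,leaf,leg=stand(P+[0.0125,1.571])
for q in (leg(165,-7,105),leg(165,7,105),leg(165,7,12)):
    u=proj('top',q);v=proj('side',q);print(((u[0]-200)*5,(u[1]-130)*5),((v[0]-210)*5+400,(v[1]-150)*5))
E
```

```text
t 4.6 S [-157.4  -18.8   84.8] yerr 0.11999999999999922 F [-0.5 -0.2 -0. ] w 0.5 g 0.0 tilt [-0.  0.] q [  2.  14. 113.   0.  54.  -9.]
t 4.9 S [-157.5  -16.6   84.9] yerr 0.25 F [ 1.1 -8.9 -0.9] w 0.8 g 4.1 tilt [ 0.001 -0.005] q [  3.  13. 113.  -0.  53.  -8.]
(np.float64(236.99641433530317), np.float64(498.4952080329347)) (np.float64(420.5445272468369), np.float64(249.00901556619303))
(np.float64(259.51057380216196), np.float64(493.89124006386794)) (np.float64(423.11507986048724), np.float64(263.4375070763666))
(np.float64(263.57410791255563), np.float64(509.7591475010297)) (np.float64(431.2109035414895), np.float64(368.73584721051327))
```

View pics/c3.png

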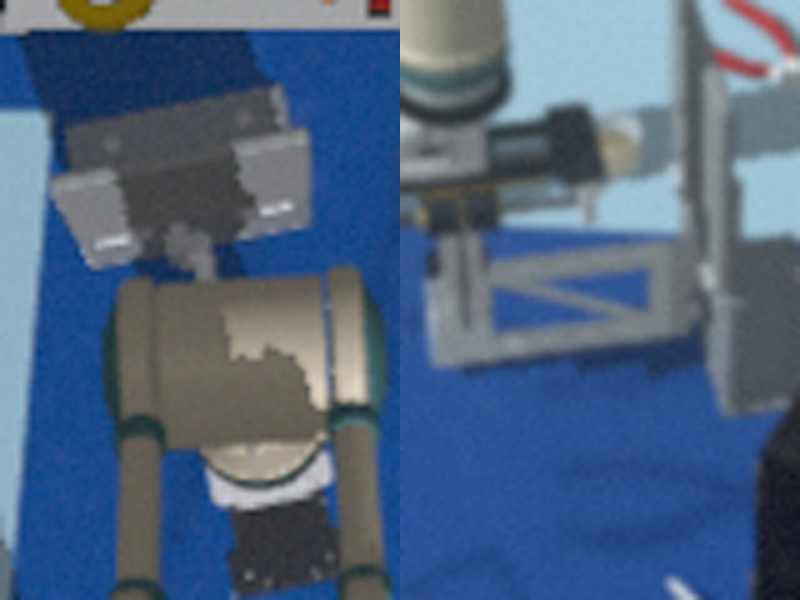

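Forces read 9 N at the stop, and the leg corner at tile (432,366) sits where predicted for 1.571. I back off, go up and over, and come down behind the leaf.

```bash

python3 -m jog '[{"dx":-0.1,"dy":0,"dz":0,"rx":0,"ry":0,"rz":0},{"dx":-0.1,"dy":0,"dz":-0.3,"rx":0,"ry":0,"rz":0},{"dx":-0.1,"dy":0,"dz":-0.6,"rx":0,"ry":0,"rz":0},{"dx":-0.1,"dy":0,"dz":-0.9,"rx":0,"ry":0,"rz":0},{"dx":-0.1,"dy":0,"dz":-1,"rx":0,"ry":0,"rz":0}]' >/dev/null
python3 -m jog '[{"dx":0,"dy":0,"dz":-0.3,"rx":0,"ry":0,"rz":0},{"dx":0,"dy":0,"dz":-0.5,"rx":0,"ry":0,"rz":0},{"dx":0,"dy":0,"dz":-0.5,"rx":0,"ry":0,"rz":0},{"dx":0.1,"dy":0.3,"dz":-0.5,"rx":0,"ry":0,"rz":0},{"dx":0.2,"dy":0.6,"dz":-0.5,"rx":0,"ry":0,"rz":0},{"dx":0.2,"dy":0.9,"dz":-0.5,"rx":0,"ry":0,"rz":0},{"dx":0.2,"dy":1,"dz":-0.5,"rx":0,"ry":0,"rz":0}]' >/dev/null; python3 st.py
python3 -m jog '[{"dx":0,"dy":0.3,"dz":0,"rx":0,"ry":0,"rz":0},{"dx":0,"dy":0.34,"dz":0,"rx":0,"ry":0,"rz":0},{"dx":0,"dy":0.34,"dz":0,"rx":0,"ry":0,"rz":0},{"dx":0,"dy":0.34,"dz":0.2,"rx":0,"ry":0,"rz":0},{"dx":0,"dy":0.34,"dz":0.4,"rx":0,"ry":0,"rz":0},{"dx":0,"dy":0.34,"dz":0.4,"rx":0,"ry":0,"rz":0}]' >/dev/null; python3 st.py
```

```text
t 6.2 S [ -4.3   1.6 307.2] yerr 0.16999999999999993 F [-0.4 -1.1 -0. ] w 0.6 g 0.0 tilt [-0.001  0.   ] q [ 6. 17. 74.  0. 89. -5.]
t 6.8 S [ 39.2   1.5 245.8] yerr 0.129999999999999 F [0.  0.4 0.8] w 0.1 g 0.0 tilt [-0.01  -0.001] q [ 7. 22. 74. -0. 84. -5.]
```

```bash

python3 -m jog '[{"dx":0,"dy":-0.1,"dz":0,"rx":0,"ry":0,"rz":0},{"dx":0,"dy":-0.2,"dz":0,"rx":0,"ry":0,"rz":0},{"dx":0,"dy":-0.26,"dz":0,"rx":0,"ry":0,"rz":0},{"dx":0,"dy":-0.31,"dz":0.01,"rx":0,"ry":0,"rz":0},{"dx":0,"dy":-0.36,"dz":0.02,"rx":0,"ry":0,"rz":0},{"dx":0,"dy":-0.41,"dz":0.03,"rx":0,"ry":0,"rz":0},{"dx":0,"dy":-0.46,"dz":0.04,"rx":0,"ry":0,"rz":0}]' >/dev/null; python3 st.py
python3 -m jog '[{"dx":0,"dy":-0.05,"dz":0.02,"rx":0,"ry":0,"rz":0},{"dx":0,"dy":-0.1,"dz":0.04,"rx":0,"ry":0,"rz":0},{"dx":0,"dy":-0.14,"dz":0.06,"rx":0,"ry":0,"rz":0},{"dx":0,"dy":-0.18,"dz":0.09,"rx":0,"ry":0,"rz":0},{"dx":0,"dy":-0.22,"dz":0.12,"rx":0,"ry":0,"rz":0},{"dx":0,"dy":-0.27,"dz":0.15,"rx":0,"ry":0,"rz":0},{"dx":0,"dy":-0.31,"dz":0.19,"rx":0,"ry":0,"rz":0},{"dx":0,"dy":-0.35,"dz":0.23,"rx":0,"ry":0,"rz":0}]' >/dev/null; python3 st.py
python3 -m jog '[{"dx":0,"dy":0.1,"dz":-0.3,"rx":0,"ry":0,"rz":0},{"dx":0,"dy":0.1,"dz":-0.5,"rx":0,"ry":0,"rz":0},{"dx":0.3,"dy":0.1,"dz":-0.5,"rx":0,"ry":0,"rz":0},{"dx":0.6,"dy":0.1,"dz":-0.5,"rx":0,"ry":0,"rz":0},{"dx":0.9,"dy":0.1,"dz":-0.5,"rx":0,"ry":0,"rz":0},{"dx":1,"dy":0.1,"dz":-0.5,"rx":0,"ry":0,"rz":0},{"dx":1,"dy":0.1,"dz":-0.5,"rx":0,"ry":0,"rz":0}]' 70 20 >/dev/null; python3 st.py
python3 - <<'E'
from h import *
a=snap('top','t4');b=snap('side','s4')
o=np.zeros((600,800,3),np.uint8)
o[:,:400]=cv2.resize(a[130:250,200:280],(400,600),interpolation=cv2.INTER_CUBIC)
o[:,400:]=cv2.resize(b[150:270,210:290],(400,600),interpolation=cv2.INTER_CUBIC)
cv2.imwrite('pics/c4.png',o)
W,leaf,leg=stand(P+[1.571,1.571])
for q in (leaf(148,75,10),leaf(148,-75,10),leaf(2,-75,10)):
    u=proj('top',q);v=proj('side',q);print(((u[0]-200)*5,(u[1]-130)*5),((v[0]-210)*5+400,(v[1]-150)*5))
E
```

```text
t 7.5 S [-26.    1.  244.1] yerr 0.129999999999999 F [1.  0.2 0.9] w 0.6 g 0.5 tilt [ 0. -0.] q [ 6. 16. 83. -0. 80. -5.]
t 8.3 S [-78.8   0.9 208.9] yerr 0.1399999999999988 F [-0.5  0.   0.4] w 0.6 g 0.4 tilt [-0. -0.] q [ 6. 13. 93. -0. 74. -6.]
t 9.0 S [-64.  152.5 283.7] yerr 0.33000000000000007 F [-0.7  0.3  0.7] w 52.7 g 0.0 tilt [-0.001 -0.001] q [21. 14. 81. -0. 85. 10.]
(np.float64(118.22138971065684), np.float64(477.26971984392765)) (np.float64(446.992734627637), np.float64(165.32492252114096))
(np.float64(360.21440219391025), np.float64(427.90285063092017)) (np.float64(477.54931992505163), np.float64(319.25985192526497))
(np.float64(312.2329718079351), np.float64(199.45682935329813)) (np.float64(711.8300958906368), np.float64(289.9862142455992))
```

View pics/c4.png

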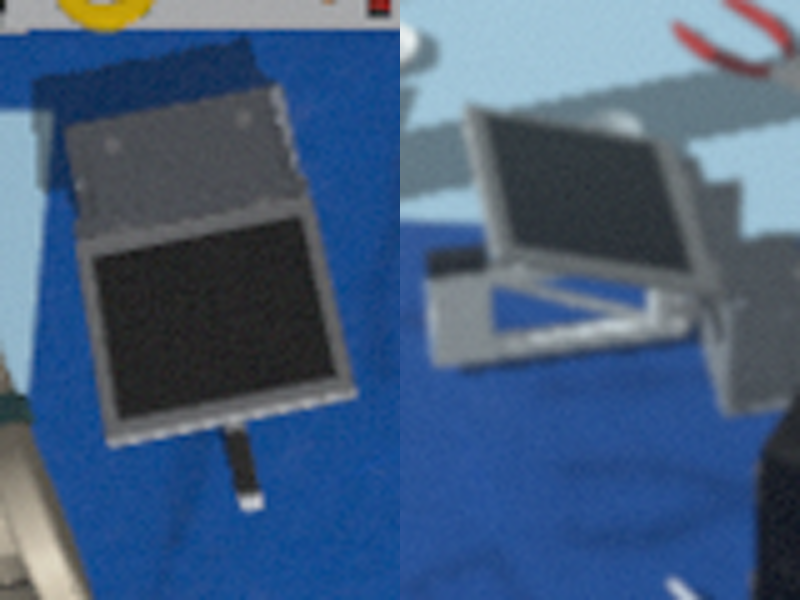

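Leaf is sinking by itself onto the leg that is out (inlay facing up in both tiles). I go to the jar.

```bash

python3 -m jog '[{"dx":0.29,"dy":0.28,"dz":0,"rx":0,"ry":0,"rz":0},{"dx":0.29,"dy":0.28,"dz":0.3,"rx":0,"ry":0,"rz":0},{"dx":0.29,"dy":0.28,"dz":0.6,"rx":0,"ry":0,"rz":0},{"dx":0.29,"dy":0.28,"dz":0.9,"rx":0,"ry":0,"rz":0},{"dx":0.29,"dy":0.28,"dz":1,"rx":0,"ry":0,"rz":0},{"dx":0.29,"dy":0.28,"dz":1,"rx":0,"ry":0,"rz":0}]' 72 20 >/dev/null
python3 -m jog '[{"dx":0,"dy":0,"dz":0.2,"rx":0,"ry":0,"rz":0},{"dx":0,"dy":0,"dz":0.4,"rx":0,"ry":0,"rz":0},{"dx":0,"dy":0,"dz":0.4,"rx":0,"ry":0,"rz":0}]' >/dev/null; python3 st.py
python3 - <<'E'
from h import *
a=snap('top','t5');b=snap('side','s5')
o=np.zeros((600,800,3),np.uint8)
o[:,:400]=cv2.resize(a[130:250,150:230],(400,600),interpolation=cv2.INTER_CUBIC)
o[:,400:]=cv2.resize(b[130:250,210:290],(400,600),interpolation=cv2.INTER_CUBIC)
cv2.imwrite('pics/c5.png',o)
E
```

```text
t 10.0 S [-23.1 192.6  72.4] yerr 0.049999999999998934 F [ 0.4 -0.6 -0.5] w 72.0 g 0.0 tilt [-0.005 -0.003] q [24. 27. 92. -0. 61. 13.]
```

View pics/c5.png

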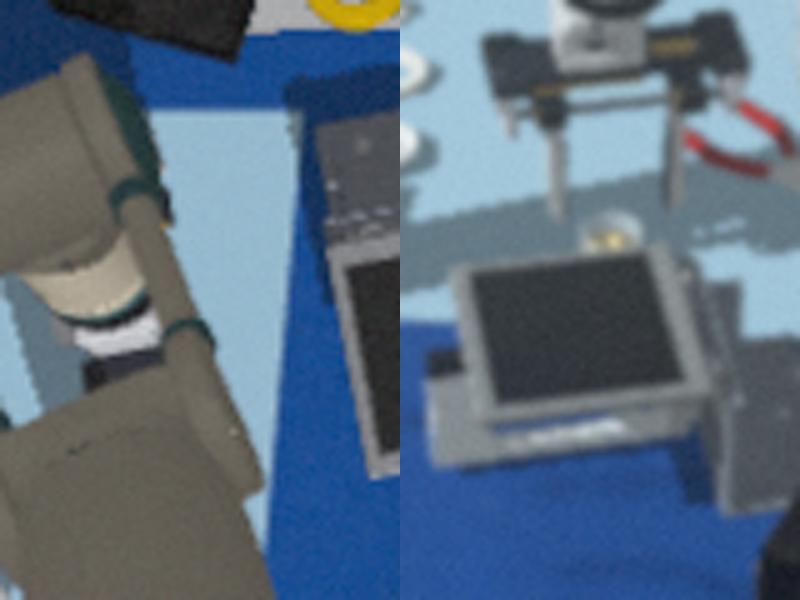

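Fingers (560 and 675) straddle the jar (612), and the leaf is nearly down. I descend and grip gently.

```bash

python3 -m jog '[{"dx":0.02,"dy":0.01,"dz":0.15,"rx":0,"ry":0,"rz":0},{"dx":0.02,"dy":0.01,"dz":0.28,"rx":0,"ry":0,"rz":0},{"dx":0.02,"dy":0.01,"dz":0.28,"rx":0,"ry":0,"rz":0}]' >/dev/null; python3 st.py
python3 -m jog '[{"dx":0,"dy":0,"dz":0,"rx":0,"ry":0,"rz":0},{"dx":0,"dy":0,"dz":0,"rx":0,"ry":0,"rz":0},{"dx":0,"dy":0,"dz":0,"rx":0,"ry":0,"rz":0},{"dx":0,"dy":0,"dz":0,"rx":0,"ry":0,"rz":0},{"dx":0,"dy":0,"dz":0,"rx":0,"ry":0,"rz":0},{"dx":0,"dy":0,"dz":0,"rx":0,"ry":0,"rz":0}]' 30 15 >/dev/null; python3 st.py
```

```text
t 10.4 S [-20.1 197.1  32.7] yerr 0.11999999999999922 F [-0.4 -0.7 -0.1] w 72.1 g 0.0 tilt [-0.001 -0.001] q [25. 30. 94. -0. 56. 13.]
t 11.0 S [-19.9 197.7  33.5] yerr 0.129999999999999 F [-1.6 -0.2  6.1] w 43.0 g 15.0 tilt [0.001 0.   ] q [25. 30. 94. -0. 56. 14.]
```

```bash

python3 -m jog '[{"dx":0,"dy":0,"dz":-0.03,"rx":0,"ry":0,"rz":0},{"dx":0,"dy":0,"dz":-0.12,"rx":0,"ry":0,"rz":0},{"dx":0,"dy":0,"dz":-0.27,"rx":0,"ry":0,"rz":0},{"dx":0,"dy":0,"dz":-0.44,"rx":0,"ry":0,"rz":0},{"dx":0,"dy":0,"dz":-0.6,"rx":0,"ry":0,"rz":0},{"dx":0,"dy":0,"dz":-0.77,"rx":0,"ry":0,"rz":0},{"dx":0,"dy":0,"dz":-0.9,"rx":0,"ry":0,"rz":0},{"dx":0,"dy":0,"dz":-0.98,"rx":0,"ry":0,"rz":0},{"dx":0,"dy":0,"dz":-1,"rx":0,"ry":0,"rz":0}]' >/dev/null; python3 st.py
python3 -m jog '[{"dx":-0.04,"dy":-0.03,"dz":0,"rx":0,"ry":0,"rz":0},{"dx":-0.15,"dy":-0.1,"dz":0,"rx":0,"ry":0,"rz":0},{"dx":-0.31,"dy":-0.2,"dz":0,"rx":0,"ry":0,"rz":0},{"dx":-0.47,"dy":-0.3,"dz":0,"rx":0,"ry":0,"rz":0},{"dx":-0.63,"dy":-0.4,"dz":0,"rx":0,"ry":0,"rz":0},{"dx":-0.79,"dy":-0.5,"dz":0,"rx":0,"ry":0,"rz":0},{"dx":-0.9,"dy":-0.57,"dz":0,"rx":0,"ry":0,"rz":0},{"dx":-0.97,"dy":-0.6,"dz":0,"rx":0,"ry":0,"rz":0},{"dx":-1,"dy":-0.61,"dz":0,"rx":0,"ry":0,"rz":0},{"dx":-1,"dy":-0.61,"dz":0,"rx":0,"ry":0,"rz":0}]' >/dev/null; python3 st.py
python3 -m jog '[{"dx":-0.02,"dy":0,"dz":0.04,"rx":0,"ry":0,"rz":0},{"dx":-0.04,"dy":0,"dz":0.12,"rx":0,"ry":0,"rz":0},{"dx":-0.05,"dy":0,"dz":0.18,"rx":0,"ry":0,"rz":0},{"dx":-0.05,"dy":0,"dz":0.2,"rx":0,"ry":0,"rz":0},{"dx":-0.05,"dy":0,"dz":0.2,"rx":0,"ry":0,"rz":0}]' >/dev/null; python3 st.py
python3 - <<'E'
from h import *
a=snap('top','t6');b=snap('side','s6')
o=np.zeros((600,800,3),np.uint8)
o[:,:400]=cv2.resize(a[130:250,200:280],(400,600),interpolation=cv2.INTER_CUBIC)
o[:,400:]=cv2.resize(b[130:250,210:290],(400,600),interpolation=cv2.INTER_CUBIC)
cv2.imwrite('pics/c6.png',o)
E
```

```text
t 11.9 S [-19.2 197.8 184.5] yerr 0.129999999999999 F [ 0.8 -0.5 -0.7] w 43.4 g 15.0 tilt [0.003 0.001] q [25. 22. 83. -0. 74. 14.]
t 12.9 S [-111.2   47.1  182.1] yerr 0.08000000000000007 F [ 0.4  0.5 -0.5] w 43.3 g 15.0 tilt [-0.  0.] q [10. 12. 99.  0. 69. -1.]
t 13.4 S [-111.7   40.   151.4] yerr 0.1399999999999988 F [-0.4 -0.1  0.3] w 43.0 g 15.0 tilt [-0.002 -0.   ] q [ 10.  13. 102.   0.  65.  -2.]
```

View pics/c6.png

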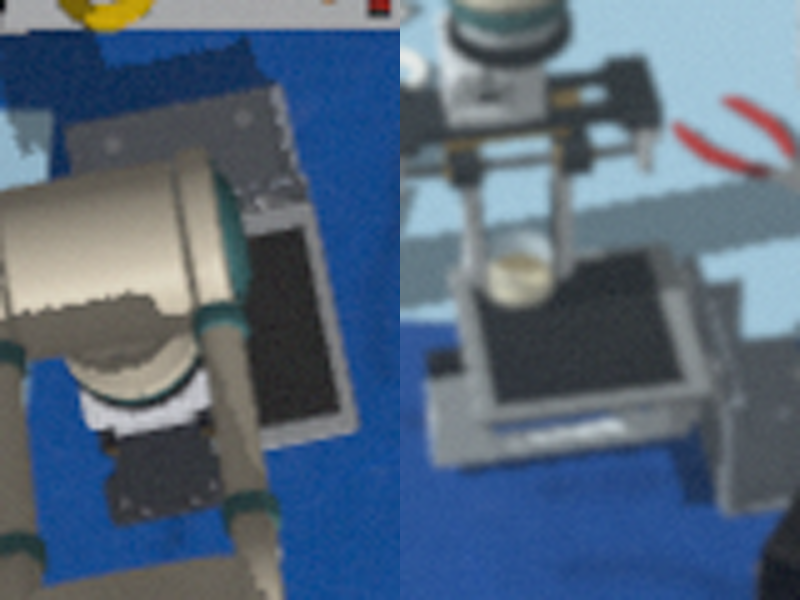

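Side tile: leaf at rest and level (near corner at (488,420), as predicted), jar hanging upright just above it. I lower it until I feel contact.

```bash

python3 -m jog '[{"dx":0,"dy":0,"dz":0.02,"rx":0,"ry":0,"rz":0},{"dx":0,"dy":0,"dz":0.02,"rx":0,"ry":0,"rz":0}]' >/dev/null; python3 st.py
python3 -m jog '[{"dx":0,"dy":0,"dz":0.01,"rx":0,"ry":0,"rz":0},{"dx":0,"dy":0,"dz":0.01,"rx":0,"ry":0,"rz":0}]' >/dev/null; python3 st.py
```

```text
t 13.7 S [-111.2   39.9  149.4] yerr 0.1399999999999988 F [-0.7  0.4 -0.9] w 43.1 g 15.0 tilt [ 0. -0.] q [ 10.  13. 102.  -0.  65.  -2.]
t 13.9 S [-111.2   39.8  147.9] yerr 0.129999999999999 F [ 0.1  0.1 -0.2] w 43.4 g 15.0 tilt [-0. -0.] q [ 10.  13. 102.  -0.  64.  -2.]
```

```bash

python3 -m jog '[{"dx":0,"dy":0,"dz":0.01,"rx":0,"ry":0,"rz":0},{"dx":0,"dy":0,"dz":0.01,"rx":0,"ry":0,"rz":0}]' >/dev/null; python3 st.py
python3 -m jog '[{"dx":0,"dy":0,"dz":0.01,"rx":0,"ry":0,"rz":0},{"dx":0,"dy":0,"dz":0.01,"rx":0,"ry":0,"rz":0}]' >/dev/null; python3 st.py
```

```text
t 14.1 S [-111.    39.8  146.8] yerr 0.129999999999999 F [-0.6 -0.3  2.7] w 43.5 g 15.0 tilt [0.001 0.   ] q [ 10.  13. 102.  -0.  64.  -2.]
t 14.3 S [-111.    39.9  146.7] yerr 0.1399999999999988 F [-2.8 -0.  10.8] w 43.3 g 15.0 tilt [0.001 0.   ] q [ 10.  13. 102.  -0.  64.  -2.]
```

Contact felt (11 N), so I release, rise, and go to the torque driver.

```bash

python3 -m jog '[{"dx":0,"dy":0,"dz":-0.01,"rx":0,"ry":0,"rz":0},{"dx":0,"dy":0,"dz":-0.01,"rx":0,"ry":0,"rz":0},{"dx":0,"dy":0,"dz":-0.01,"rx":0,"ry":0,"rz":0},{"dx":0,"dy":0,"dz":-0.01,"rx":0,"ry":0,"rz":0},{"dx":0,"dy":0,"dz":-0.1,"rx":0,"ry":0,"rz":0},{"dx":0,"dy":0,"dz":-0.3,"rx":0,"ry":0,"rz":0},{"dx":0,"dy":0,"dz":-0.6,"rx":0,"ry":0,"rz":0},{"dx":0,"dy":0,"dz":-0.8,"rx":0,"ry":0,"rz":0}]' 62 20 >/dev/null; python3 st.py
python3 -m jog '[{"dx":-0.3,"dy":-0.05,"dz":0,"rx":0,"ry":0,"rz":0},{"dx":-0.6,"dy":-0.1,"dz":0,"rx":0,"ry":0,"rz":0},{"dx":-0.9,"dy":-0.14,"dz":0,"rx":0,"ry":0,"rz":0},{"dx":-1,"dy":-0.15,"dz":0,"rx":0,"ry":0,"rz":0}]' >/dev/null
python3 -m jog '[{"dx":-0.3,"dy":-0.05,"dz":0,"rx":0,"ry":0,"rz":0},{"dx":-0.6,"dy":-0.1,"dz":0,"rx":0,"ry":0,"rz":0},{"dx":-0.9,"dy":-0.14,"dz":0,"rx":0,"ry":0,"rz":0},{"dx":-1,"dy":-0.15,"dz":0,"rx":0,"ry":0,"rz":0}]' 50 >/dev/null
python3 -m jog '[{"dx":-0.3,"dy":-0.05,"dz":0,"rx":0,"ry":0,"rz":0.09},{"dx":-0.6,"dy":-0.1,"dz":0,"rx":0,"ry":0,"rz":0.18},{"dx":-0.9,"dy":-0.14,"dz":0,"rx":0,"ry":0,"rz":0.27},{"dx":-1,"dy":-0.15,"dz":0,"rx":0,"ry":0,"rz":0.327},{"dx":-1,"dy":-0.15,"dz":0,"rx":0,"ry":0,"rz":0.327}]' >/dev/null;python3 st.py
python3 - <<'E'
from h import *
s=ctrl.get_state();R=np.array(s['tcp_rot']);d=np.array([.5176,-.3687,.021+.006+0])-s['eef_pos'];print((R.T@d/.15).round(3))
E
```

```text
t 15.1 S [-110.5   39.9  267.2] yerr 0.129999999999999 F [0.7 0.1 0.1] w 61.9 g 0.0 tilt [0.002 0.   ] q [10.  9. 91. -0. 81. -2.]
t 16.4 S [-177.8 -412.   263.9] yerr -29.44 F [-0.5  0.2  0.5] w 49.7 g 0.0 tilt [-0.001  0.001] q [-38.  16.  81.   0.  83. -20.]
[-0.379  0.235  1.579]
```

```bash

python3 -m jog '[{"dx":-0.2,"dy":0.12,"dz":0,"rx":0,"ry":0,"rz":0},{"dx":-0.38,"dy":0.235,"dz":0,"rx":0,"ry":0,"rz":0},{"dx":-0.38,"dy":0.235,"dz":0.3,"rx":0,"ry":0,"rz":0},{"dx":-0.38,"dy":0.235,"dz":0.6,"rx":0,"ry":0,"rz":0},{"dx":-0.38,"dy":0.235,"dz":0.9,"rx":0,"ry":0,"rz":0},{"dx":-0.38,"dy":0.235,"dz":1,"rx":0,"ry":0,"rz":0}]' >/dev/null
python3 -m jog '[{"dx":0,"dy":0,"dz":0.2,"rx":0,"ry":0,"rz":0},{"dx":0,"dy":0,"dz":0.2,"rx":0,"ry":0,"rz":0},{"dx":0,"dy":0,"dz":0.2,"rx":0,"ry":0,"rz":0}]' >/dev/null;python3 st.py
python3 - <<'E'
from h import *
a=snap('top','t7');b=snap('side','s7')
o=np.zeros((600,800,3),np.uint8)
o[:,:400]=cv2.resize(a[130:250,200:280],(400,600),interpolation=cv2.INTER_CUBIC)
o[:,400:]=cv2.resize(b[264:384,200:280],(400,600),interpolation=cv2.INTER_CUBIC)
cv2.imwrite('pics/c7.png',o)
E
```

```text
t 17.3 S [-174.2 -475.7   85.2] yerr -29.17 F [-0.3 -0.8  0.1] w 50.0 g 0.0 tilt [-0.001  0.001] q [-42.  27.  91.   0.  63. -23.]
```

View pics/c7.png

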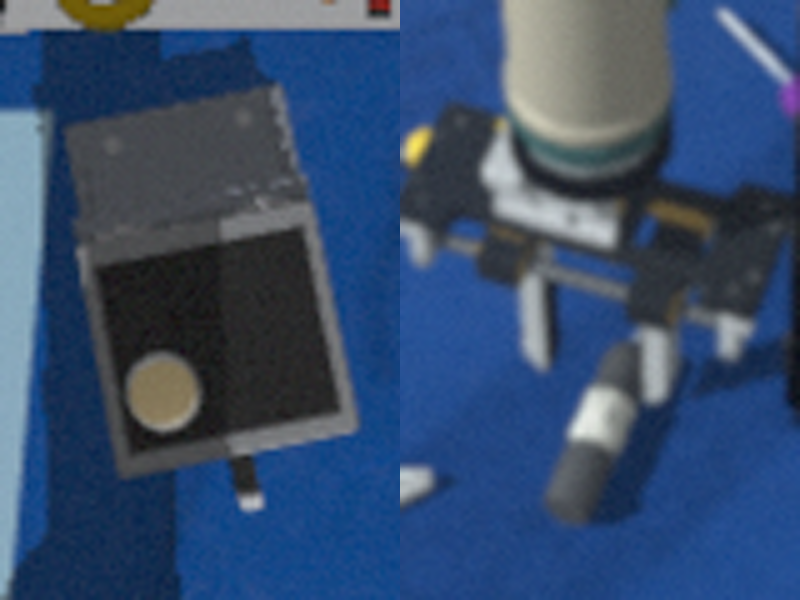

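Jar stands well on the leaf at tile (163,390). The open fingers straddle the driver's handle (pale band at (603,415)). I descend and grip.

```bash

python3 -m jog '[{"dx":0,"dy":-0.02,"dz":0.2,"rx":0,"ry":0,"rz":0},{"dx":0,"dy":-0.02,"dz":0.37,"rx":0,"ry":0,"rz":0},{"dx":0,"dy":-0.02,"dz":0.37,"rx":0,"ry":0,"rz":0}]' >/dev/null;python3 st.py
python3 -m jog '[{"dx":0,"dy":0,"dz":0,"rx":0,"ry":0,"rz":0},{"dx":0,"dy":0,"dz":0,"rx":0,"ry":0,"rz":0},{"dx":0,"dy":0,"dz":0,"rx":0,"ry":0,"rz":0},{"dx":0,"dy":0,"dz":0,"rx":0,"ry":0,"rz":0},{"dx":0,"dy":0,"dz":0,"rx":0,"ry":0,"rz":0}]' 10 35 >/dev/null; python3 st.py
python3 -m jog '[{"dx":0,"dy":0,"dz":-0.1,"rx":0,"ry":0,"rz":0},{"dx":0,"dy":0,"dz":-0.3,"rx":0,"ry":0,"rz":0},{"dx":0,"dy":0,"dz":-0.5,"rx":0,"ry":0,"rz":0},{"dx":0,"dy":0,"dz":-0.7,"rx":0,"ry":0,"rz":0},{"dx":0,"dy":0,"dz":-0.9,"rx":0,"ry":0,"rz":0},{"dx":0,"dy":0,"dz":-1,"rx":0,"ry":0,"rz":0},{"dx":0,"dy":0,"dz":-1,"rx":0,"ry":0,"rz":0}]' >/dev/null; python3 st.py
python3 - <<'E'
from h import *
a=snap('top','t8');b=snap('side','s8')
o=np.zeros((600,800,3),np.uint8)
o[:,:400]=cv2.resize(a[130:250,340:420],(400,600),interpolation=cv2.INTER_CUBIC)
o[:,400:]=cv2.resize(b[234:384,200:300],(400,600),interpolation=cv2.INTER_CUBIC)
cv2.imwrite('pics/c8.png',o)
E
```

```text
t 17.7 S [-178.3 -474.3   28.2] yerr -29.27 F [-0.4 -0.2  0.2] w 49.9 g 0.0 tilt [-0.003  0.003] q [-42.  30.  94.   0.  56. -24.]
t 18.2 S [-176.2 -477.    31.3] yerr -29.310000000000002 F [1.4 0.6 6.6] w 25.8 g 35.0 tilt [ 0.003 -0.003] q [-42.  30.  94.   0.  56. -23.]
t 18.9 S [-176.7 -476.8  182.1] yerr -29.29 F [ 0.3 -0.2 -1. ] w 26.0 g 35.0 tilt [ 0.004 -0.003] q [-42.  22.  83.  -0.  74. -23.]
```

View pics/c8.png

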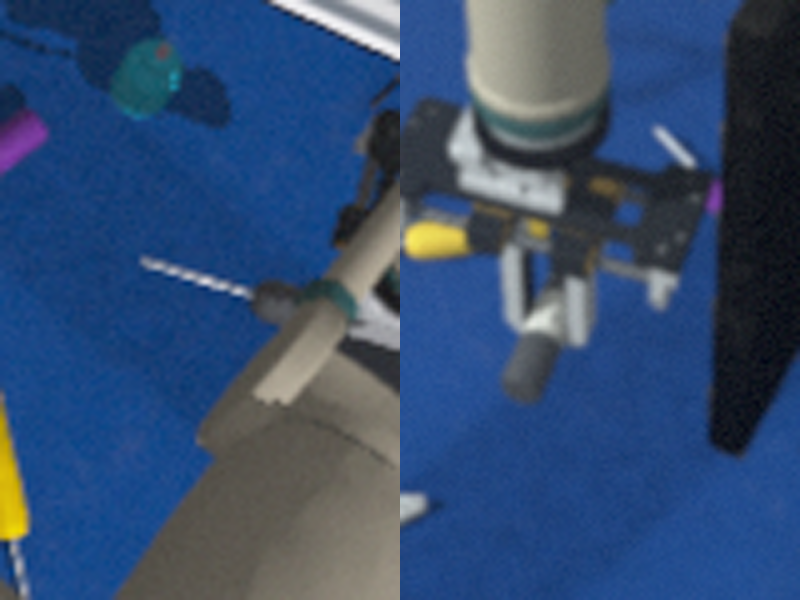

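```bash
python3 - <<'E'
from h import *
s=ctrl.get_state();R=np.array(s['tcp_rot']);T=np.array(s['eef_pos'])
tip=onz('top',340+145/5-.4,130+262/5-.4,.164)
print(tip,'tool frame mm',(R.T@(tip-T)*1000).round(1), 'dist',np.linalg.norm((tip-T)[:2]))
E
```

```text
[ 0.5522615  -0.25697059  0.164     ] tool frame mm [115.4   1.9  14.9] dist 0.11538087573396111
```

```bash

python3 -m jog '[{"dx":0.1,"dy":-0.05,"dz":-0.15,"rx":0,"ry":0,"rz":-0.04},{"dx":0.25,"dy":-0.14,"dz":-0.25,"rx":0,"ry":0,"rz":-0.11},{"dx":0.42,"dy":-0.23,"dz":-0.33,"rx":0,"ry":0,"rz":-0.18},{"dx":0.59,"dy":-0.32,"dz":-0.33,"rx":0,"ry":0,"rz":-0.25},{"dx":0.76,"dy":-0.42,"dz":-0.33,"rx":0,"ry":0,"rz":-0.31},{"dx":0.76,"dy":-0.42,"dz":-0.33,"rx":0,"ry":0,"rz":-0.327},{"dx":0.76,"dy":-0.42,"dz":-0.33,"rx":0,"ry":0,"rz":-0.327}]' >/dev/null; python3 st.py
python3 -m jog '[{"dx":0.1,"dy":0.02,"dz":0,"rx":0,"ry":0,"rz":0},{"dx":0.3,"dy":0.06,"dz":0,"rx":0,"ry":0,"rz":0},{"dx":0.55,"dy":0.11,"dz":0,"rx":0,"ry":0,"rz":0},{"dx":0.8,"dy":0.16,"dz":0,"rx":0,"ry":0,"rz":0},{"dx":1,"dy":0.2,"dz":0,"rx":0,"ry":0,"rz":0}]' >/dev/null
python3 -m jog '[{"dx":0.25,"dy":0.12,"dz":0,"rx":0,"ry":0,"rz":0},{"dx":0.5,"dy":0.25,"dz":0,"rx":0,"ry":0,"rz":0},{"dx":0.75,"dy":0.38,"dz":0,"rx":0,"ry":0,"rz":0},{"dx":0.92,"dy":0.46,"dz":0,"rx":0,"ry":0,"rz":0},{"dx":1,"dy":0.5,"dz":0,"rx":0,"ry":0,"rz":0},{"dx":1,"dy":0.5,"dz":0,"rx":0,"ry":0,"rz":0}]' >/dev/null; python3 st.py
```

```text
t 19.7 S [-177.  -344.9  227.7] yerr 0.16999999999999993 F [ 0.3  0.2 -0.4] w 25.7 g 35.0 tilt [-0.002  0.001] q [-33.  13.  90.  -0.  77. -44.]
t 20.8 S [-71.8 -44.3 228.3] yerr 0.22999999999999865 F [-0.4 -0.3  0.2] w 25.4 g 35.0 tilt [-0.001 -0.   ] q [  1.  13.  90.  -0.  77. -10.]
```

```bash

python3 -m jog '[{"dx":0.1,"dy":0.09,"dz":0,"rx":0,"ry":0,"rz":0},{"dx":0.195,"dy":0.17,"dz":0,"rx":0,"ry":0,"rz":0},{"dx":0.195,"dy":0.17,"dz":0.1,"rx":0,"ry":0,"rz":0},{"dx":0.195,"dy":0.17,"dz":0.25,"rx":0,"ry":0,"rz":0},{"dx":0.195,"dy":0.17,"dz":0.4,"rx":0,"ry":0,"rz":0},{"dx":0.195,"dy":0.17,"dz":0.51,"rx":0,"ry":0,"rz":0},{"dx":0.195,"dy":0.17,"dz":0.51,"rx":0,"ry":0,"rz":0}]' >/dev/null; python3 st.py
python3 -m jog '[{"dx":0,"dy":0,"dz":0.01,"rx":0,"ry":0,"rz":0},{"dx":0,"dy":0,"dz":0.02,"rx":0,"ry":0,"rz":0},{"dx":0,"dy":0,"dz":0.02,"rx":0,"ry":0,"rz":0}]' >/dev/null; python3 st.py
python3 -m jog '[{"dx":0,"dy":0,"dz":0.005,"rx":0,"ry":0,"rz":0},{"dx":0,"dy":0,"dz":0.01,"rx":0,"ry":0,"rz":0},{"dx":0,"dy":0,"dz":0.01,"rx":0,"ry":0,"rz":0}]' >/dev/null; python3 st.py
```

```text
t 21.5 S [-48.7 -16.7 149.9] yerr 0.05999999999999872 F [-0.3 -0.1 -2.1] w 25.8 g 35.0 tilt [-0.006 -0.001] q [ 4. 18. 95. -0. 67. -7.]
t 21.8 S [-46.2 -16.3 150.3] yerr 0.10999999999999943 F [ 0.2 -0.7 -0.9] w 25.1 g 35.0 tilt [ 0.002 -0.   ] q [ 4. 18. 95. -0. 67. -7.]
t 22.1 S [-46.8 -16.  148.1] yerr 0.1399999999999988 F [ 0.1 -0.7 -1.1] w 26.0 g 35.0 tilt [ 0. -0.] q [ 4. 18. 95. -0. 67. -7.]
```

```bash

python3 -m jog '[{"dx":0,"dy":0,"dz":0.005,"rx":0,"ry":0,"rz":0},{"dx":0,"dy":0,"dz":0.01,"rx":0,"ry":0,"rz":0},{"dx":0,"dy":0,"dz":0.01,"rx":0,"ry":0,"rz":0}]' >/dev/null; python3 st.py
python3 -m jog '[{"dx":0,"dy":0,"dz":0.005,"rx":0,"ry":0,"rz":0},{"dx":0,"dy":0,"dz":0.005,"rx":0,"ry":0,"rz":0}]' >/dev/null; python3 st.py
```

```text
t 22.4 S [-46.8 -16.  146.4] yerr 0.129999999999999 F [-0.1  0.8 -1.5] w 25.5 g 35.0 tilt [ 0. -0.] q [ 4. 18. 95. -0. 67. -7.]
t 22.6 S [-46.8 -16.  146.3] yerr 0.129999999999999 F [-1.6 -1.2  4.3] w 25.4 g 35.0 tilt [ 0. -0.] q [ 4. 18. 95. -0. 67. -7.]
```

Contact felt. I open, rise straight up, move aside and look.

```bash

python3 -m jog '[{"dx":0,"dy":0,"dz":0,"rx":0,"ry":0,"rz":0},{"dx":0,"dy":0,"dz":0,"rx":0,"ry":0,"rz":0},{"dx":0,"dy":0,"dz":0,"rx":0,"ry":0,"rz":0},{"dx":0,"dy":0,"dz":0,"rx":0,"ry":0,"rz":0},{"dx":0,"dy":0,"dz":-0.1,"rx":0,"ry":0,"rz":0},{"dx":0,"dy":0,"dz":-0.3,"rx":0,"ry":0,"rz":0},{"dx":0,"dy":0,"dz":-0.6,"rx":0,"ry":0,"rz":0},{"dx":0,"dy":0,"dz":-0.9,"rx":0,"ry":0,"rz":0},{"dx":0,"dy":0,"dz":-0.9,"rx":0,"ry":0,"rz":0}]' 50 >/dev/null; python3 st.py
python3 -m jog '[{"dx":-0.3,"dy":-0.3,"dz":0,"rx":0,"ry":0,"rz":0},{"dx":-0.6,"dy":-0.6,"dz":0,"rx":0,"ry":0,"rz":0},{"dx":-0.9,"dy":-0.9,"dz":0,"rx":0,"ry":0,"rz":0},{"dx":-1,"dy":-1,"dz":0,"rx":0,"ry":0,"rz":0}]' >/dev/null
python3 -m jog '[{"dx":-0.3,"dy":-0.1,"dz":0,"rx":0,"ry":0,"rz":0},{"dx":-0.6,"dy":-0.2,"dz":0,"rx":0,"ry":0,"rz":0},{"dx":-0.9,"dy":-0.3,"dz":0,"rx":0,"ry":0,"rz":0},{"dx":-1,"dy":-0.3,"dz":0,"rx":0,"ry":0,"rz":0},{"dx":-1,"dy":-0.3,"dz":0,"rx":0,"ry":0,"rz":0}]' >/dev/null;python3 st.py
python3 - <<'E'
from h import *
a=snap('top','t9');b=snap('side','s9')
o=np.zeros((600,800,3),np.uint8)
o[:,:400]=cv2.resize(a[130:250,200:280],(400,600),interpolation=cv2.INTER_CUBIC)
o[:,400:]=cv2.resize(b[130:250,210:290],(400,600),interpolation=cv2.INTER_CUBIC)
cv2.imwrite('pics/c9.png',o)
E
```

```text
t 23.5 S [-43.4 -16.3 287.4] yerr 0.1399999999999988 F [-0.3  0.2 -0.3] w 50.0 g 0.0 tilt [0.013 0.001] q [ 4. 13. 82. -0. 84. -7.]
t 24.4 S [-232.9 -309.4  279.7] yerr -0.07000000000000028 F [-0.4  0.9  0.3] w 50.0 g 0.0 tilt [-0.001  0.001] q [-35.   6.  92.   0.  82. -46.]
```

View pics/c9.png

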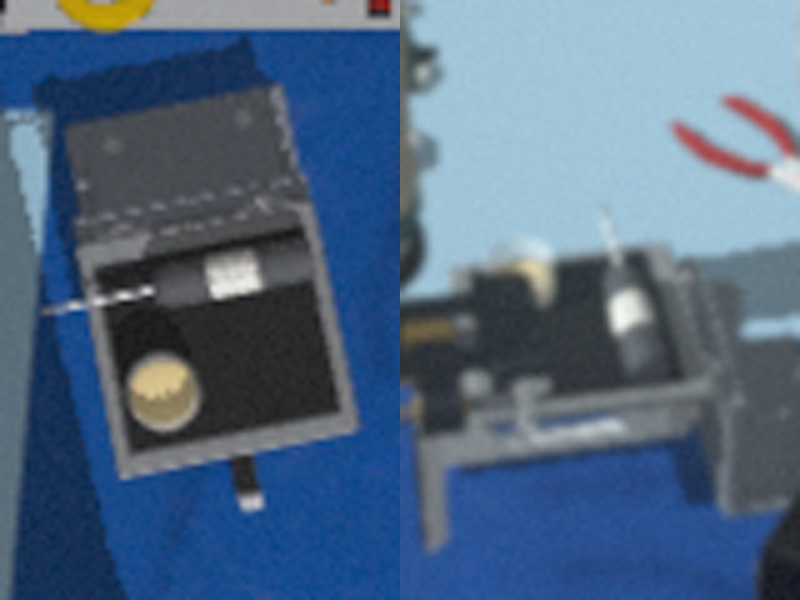

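Jar is upright at (163,392), and the driver lies flat across the leaf with its handle on it (155–310, 270). The leaf is level, the leg is out, and the gripper is clear of everything. I hand in.

```bash
python3 -c "
from station import ctrl
print(ctrl.close_job())"
```

```text
the job is handed in; nothing more can be done
None
```

I handed the job in at about 24 s: leg out against its stop, then the leaf folded level onto it, with the jar upright and the torque driver lying flat, handle on the leaf; I never touched the dropper bottle, pliers or red-capped driver.

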